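# Seat a can capacitor in the vee of a soldering vice

### The arm

A 6-joint arm with a two-finger parallel gripper is mounted at the origin on a cart in front of the work surface, level with it; the furniture and walls round the work are solid. World frame = base frame: x ahead of the robot, y to its left, z up, the work surface at z = 0. Lengths are in m, angles in rad, forces in N, time in s.
With the tool pointing down it reaches from about 0.225 to 0.875 m from the base axis. Payload 3.4 kg.
Tool frame: the origin (TCP) lies between the finger pads; the fingertips stand 11 mm ahead of it and the grasp point (between the pads) lies 8 mm behind it; z points along the fingers, y is the line along which they close (so a half turn about z gives the same grasp; the last joint's range is limited). The gripper opens to 85 mm and grips with 20 to 120 N. Pads are 22 mm wide; open, the fingers measure 114 mm over their backs; the gripper's body (76 mm by 85 mm) begins 54 mm behind the grasp point. The pads swing forward as they close: fully open they stand 13 mm farther back than shut.
Start: joints at [1.05, 0.276, 1.505, -0, 1.361, -0.121], TCP at [0.224, 0.53, 0.242] pointing down, gripper open.
Joint ranges: [-2.89, 2.89], [-0.75, 2.08], [0.22, 2.7], [-1.18, 4.32], [0.11, 2.71], [-2.7, 2.7]. Speed limits (rad/s): [2.57, 2.57, 3.14, 3.14, 3.14, 3.14].

### API

Orientations are given as a unit quaternion [x, y, z, w].
In Python, from bench import robot, eyes gives the robot as it stands.
- The arm moves only by the tool jog_arm, never from a script. Its argument "plan" is a list of rows, each an object of numbers: "hand": the opening, from 0 (shut) to 1 (fully open); "dx", "dy", "dz": the shift along the tool's x, y, z in m; "rx", "ry", "rz": the turn, a rotation vector about the tool's x, y, z in rad. A call has 1 to 12 rows; each row shifts and turns the commanded pose from where the row before left it, along the tool's axes as they then stand; what a row does not reach is not made up. A row lasts 1/8 s, in which the tool goes at most 62.5 mm and 10.7 degrees, less where a joint would pass 70% of its speed; a pose out of reach is approached as far as the arm can. A call is refused whole if a number of a shift passes 0.0625 or a number of a turn 0.188, either way. A call with a gripper value outside its range is refused whole. The fingers move at their own pace and stop on an object; "grip_force" is the grip in N (left out, the last holds). Time passes only in rows, so rows that do not move let the fingers close. It gives the time, the measured TCP pose, the force, the opening and the grip force at its end, in the units of the state.
- robot.get_obs(): the state, without advancing time (a new reading comes with each control period).
- eyes.camera(name): name is "side" or "top" or "wrist"; returns a dict with "pixels" (420x560x3 uint8, red, green, blue), "z_map" (420x560 float32, m along the optical axis (not along the pixel's ray), 0 where there is no reading), "K" (3x3 intrinsics, pixels), "cam_to_world" (4x4, takes a point from camera to world coordinates). Camera axes: x right, y up, looking along -z (the intrinsics and any distortion apply to the point x, -y, -z); pixel columns grow to the right and rows downward; lengths in m; the calibration is good to about 2 mm. A picture is of the moment at which its call begins.
- robot.job_done(): hands the job in; it is judged then, once.
Trained networks look in a picture, given as the dict that the camera call returned (one of the last four; its "shot" number tells which), for a name from the list of things; names that differ only in an ending like _2 or _b are one class to them, and where a whole thing is asked for, a point or a joint stands for the part that bears it (a point fixed in the world has none). Each returns a list of dicts, best first, with "conf" (0 to 1); they miss things now and then, are a little off and sometimes report something else, mostly with a low value. They report only what shows in the picture. A call takes as long as a camera call. They do not tell look-alikes from the thing itself.
- eyes.look_for(picture, target): "pixel" ([row, column] in pixels, amid what is visible of it).
- eyes.regions_of(picture, target): "region" (420x560 bool, what is visible of it) and "pixel" ([row, column] in pixels, amid what is visible of it).
- eyes.tip_of(picture, target): "pixel" ([row, column] in pixels: a listed point, or the origin of a listed thing).
The state is a dict: "time": time; "qpos": joint angles; "qvel": joint speeds; "effort": joint torques, N m; "tcp_pos": TCP position; "orientation": TCP orientation; "wrist_force": force on the tool from outside, world axes, zero at the start; "torque": the same for the moment, N m; "finger_gap": finger opening in m; "finger_force": force on a finger pad.
Only numpy, scipy, OpenCV 4.12 (cv2) and the standard library are available. Lean on these libraries where they do the work, as an engineer would, in place of code of your own. Each camera call takes 0.05 s, during which the arm holds its last target. There are 200 camera calls.

### The job

Stand the can capacitor, terminals up, on the bed of the little vice between its vee jaw and its sliding jaw and let go of it; then push the sliding jaw forward by its thumb plate until the can sits centred against both faces of the vee and stays firmly held there, ready to have leads soldered to its terminals. The vee jaw is wherever it was last set, and the thin can dents, so feel for it seating and do not crush it; do not knock the can over or disturb the relay and the flux jar that stand near it.

Things in the scene. Friction and masses are not known exactly. Their poses are not given: they have to be found in the camera images.
- capacitor: The can capacitor: a loose upright cylinder in a blue-grey sleeve, 35 mm diameter, 80 mm high, two 8 mm terminal studs standing 6 mm above its top (86 mm in all), about 0.14 kg. Origin at the centre of its underside, z up along its axis. It starts on the bench. Grip its upper half: the lower 36 mm goes between the jaws. Its smooth wall dents if a face of the vee presses it with more than 12 N.
- vice: The vice, fixed to the bench at any angle: grey bed 216 x 92 x 14 mm. Origin at the centre of the bed's underside; x is the closing direction (sliding jaw towards vee jaw), y across, z up; the bed's flat top is at z = 14 mm. Two 12 mm guide rods run along it, 62 mm clear between them, tops 20 mm above the bed. At x = -107 to -89 mm a rod block stands 30 mm (screw heads 34 mm) above the bed.
- throat (a point): Point on the bed's top, x = 10 mm, y = 0 of the vice, axes as the vice's. A can stood here is between the jaws, clear of both. Ahead (+x) is the steel vee jaw, 92 mm wide, 36 mm high: an upright smooth 90 degree vee centred on y = 0, open to -x. It is locked where it was last set: where is not measured. A can touching both faces is centred 10 to 36 mm ahead of this point: feel or look for it.
- jaw: The sliding jaw: aluminium, 92 mm wide, 36 mm high, flat black front face. Origin on the bed's top at the middle of that face; axes as the vice's. Slides along x, 75 mm at most; fully open its face is at x = -39 mm of the vice; it starts within 20 mm of that. A brake makes it drag: it moves at about 10 N and stays where left, holding up to about 10 N. It presses the can with the push less 10 N.
- thumb_plate (a point): Middle of the rear (-x) face of the sliding jaw's upright thumb plate, 52 mm above the bed; push here towards +x. Plate 40 mm wide, 9 mm thick, top 66 mm above the bed, rear face 49 mm behind the jaw's face. With the can seated, a push of 17 to 22 N in all, drag included, holds it firmly (jaw on can 7 N or more after letting go, each vee face about 0.7 of the jaw's force); over 25 N it dents.
- relay_block: A plug-in relay, a cream block 36 x 36 x 54 mm standing loose on the bench; to be left alone. Origin at the centre of its underside.
- flux_jar: A small orange jar with a black cap, 48 mm diameter, 62 mm high, standing loose on the bench; to be left alone. Origin at the centre of its underside.
There are look-alikes about, which are no part of the job. What is shaped like the capacitor but purple or red is not meant.

How it is judged:
By the outcome, as a careful person would: the job done as asked, in the order asked, and still so for the second after the job is handed in, with the robot touching nothing.
It also fails if it takes over 58 s, if anything falls off the work surface, if the arm or the gripper's body presses on something with over 40 N, if the wrist force passes 120 N, or if a joint passes its speed limit or range.

## Working session

There is one attempt and no reset: what is moved stays moved. The work goes in short steps, Python scripts to look and compute and a tool call to move; the robot and the scene stay as the last step left them, time stands still between calls to the robot, and variables do not carry over. Pictures are saved under pics/ and viewed, at most 10 in all, crops included, and the job is handed in when it is done.

Besides the shell and the picture viewer there is one more tool, called after "Emit:" as name(argument=value, ...), one argument or row to a line, values as JSON. jog_arm: Moves the arm, as the interface text tells. Its arguments: {"type":"object","properties":{"plan":{"type":"array"},"grip_force":{"type":"number"}},"required":["plan"]}

```bash
mkdir -p pics; cat > h.py <<'E'
import numpy as np, cv2
from bench import robot, eyes
def world(p,rc,z=None):
    """world points of pixels rc (N,2) by depth map"""
    rc=np.atleast_2d(rc).astype(int); d=p["z_map"][rc[:,0],rc[:,1]]
    K=p["K"]; x=(rc[:,1]-K[0,2])/K[0,0]*d; y=(rc[:,0]-K[1,2])/K[1,1]*d
    P=np.c_[x,-y,-d,np.ones(len(d))]@p["cam_to_world"].T
    return P[d>0,:3]
def save(p,n,crop=None,s=1):
    im=p["pixels"][:,:,::-1]
    if crop: im=im[crop[0]:crop[1],crop[2]:crop[3]]
    cv2.imwrite("pics/"+n,cv2.resize(im,None,fx=s,fy=s))
E
python3 - <<'E'
from h import *
np.set_printoptions(precision=4,suppress=True)
o=robot.get_obs(); print(o)
ps={n:eyes.camera(n) for n in("top","side")}
print(ps["top"].keys(),ps["top"]["K"],ps["top"]["cam_to_world"])
for n,p in ps.items():
    save(p,n+"1.png")
    for t in ["capacitor","vice","jaw","relay_block","flux_jar"]:
        for r in eyes.regions_of(p,t):
            W=world(p,np.argwhere(r["region"]))
            print(n,t,round(r["conf"],2),r["pixel"],np.median(W,0),W.min(0),W.max(0))
    for t in ["throat","thumb_plate","jaw","vice","capacitor"]:
        for r in eyes.tip_of(p,t): print(n,"tip",t,r["conf"],r["pixel"],world(p,r["pixel"]))
E
```

```text
{'time': 0.0, 'qpos': array([ 1.05  ,  0.2766,  1.5062, -0.    ,  1.3607, -0.121 ]), 'qvel': array([-0.0001,  0.0013, -0.0003,  0.002 ,  0.0012,  0.0007]), 'effort': array([ -0.0007, -41.6774, -24.5808,  -0.    ,   0.0107,  -0.    ]), 'tcp_pos': array([0.2236, 0.5292, 0.2414]), 'orientation': array([ 0.1986,  0.9801, -0.0009, -0.0003]), 'wrist_force': array([ 0.2689, -0.3445,  0.6528]), 'torque': array([ 0.045 , -0.0091,  0.0088]), 'finger_force': 0.0, 'finger_gap': 0.08542648468761879}
dict_keys(['pixels', 'z_map', 'K', 'cam_to_world', 'shot']) [[389.5229   0.     276.7491]
 [  0.     389.5229 209.8663]
 [  0.       0.       1.    ]] [[-0.0124  0.9798 -0.1996  0.3103]
 [-0.9999 -0.0124  0.0012 -0.1536]
 [-0.0013  0.1996  0.9799  0.955 ]
 [ 0.      0.      0.      1.    ]]
top capacitor 0.79 [201.1, 328.7] [ 0.5099 -0.2804  0.0792] [ 0.4981 -0.2993  0.0134] [ 0.5296 -0.2662  0.0891]
top capacitor 0.69 [202.1, 361.7] [ 0.4965 -0.3533  0.079 ] [ 0.4831 -0.3941 -0.0049] [ 0.5383 -0.34    0.087 ]
top capacitor 0.57 [212.9, 296.6] [ 0.4833 -0.1991  0.0795] [ 0.4718 -0.2231 -0.0018] [ 0.51
[... 1680 characters left out ...]
41] [ 0.6843 -0.3534  0.0862]
side relay_block 0.45 [215.5, 199.3] [0.5229 0.0122 0.029 ] [ 0.4744 -0.099  -0.0038] [0.6465 0.1212 0.0811]
side flux_jar 0.94 [252.3, 392.6] [ 0.3632 -0.3431  0.0454] [ 0.352  -0.3701 -0.0018] [ 0.435  -0.3255  0.0644]
side tip throat 0.78 [218.2, 191.7] [[0.5388 0.0266 0.0125]]
side tip thumb_plate 0.78 [193.1, 233.0] [[ 0.587  -0.0646  0.0303]]
side tip jaw 0.98 [213.2, 208.0] [[ 0.5467 -0.009   0.0153]]
side tip vice 0.57 [223.2, 200.6] [[0.5022 0.0054 0.0316]]
side tip capacitor 0.72 [232.8, 301.9] [[ 0.4689 -0.1955  0.0136]]
side tip capacitor 0.61 [218.3, 372.5] [[ 0.4841 -0.3476  0.0199]]
side tip capacitor 0.6 [217.6, 338.1] [[ 0.4977 -0.2784  0.0181]]
```

```bash
python3 -c "
import cv2,numpy as np
a=cv2.imread('pics/top1.png');b=cv2.imread('pics/side1.png')
c=np.vstack([cv2.resize(x[140:290,130:420],None,fx=2,fy=2) for x in (a,b)]);cv2.imwrite('pics/both.png',c)"
```

```text
(no output)
```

View pics/both.png

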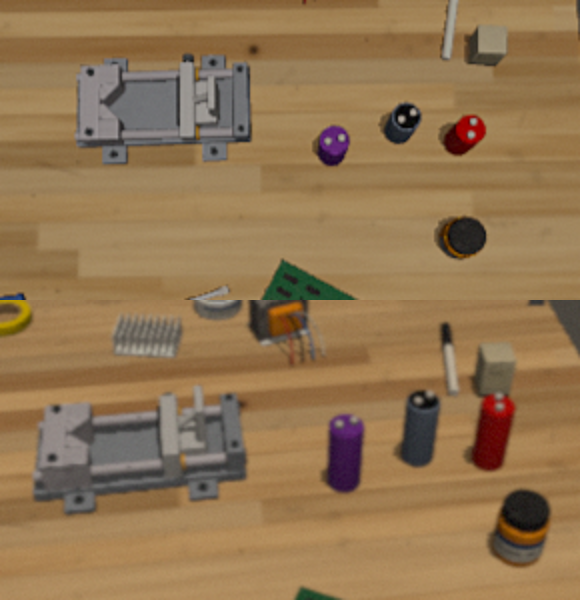

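The blue-grey can is the middle one, at about (402,123) in the upper crop. The purple can is to its left and the red one to its right. The vee jaw is at the left end of the vice, so the vice's +x is roughly world +y. Next I measure these precisely.

```bash
cat > m.py <<'E'
from h import *
np.set_printoptions(precision=4,suppress=True)
def fitcirc(P):
    for _ in range(5):
        A=np.c_[2*P[:,:2],np.ones(len(P))]; s=np.linalg.lstsq(A,(P[:,:2]**2).sum(1),rcond=None)[0]
        r=np.sqrt(s[2]+s[0]**2+s[1]**2); e=abs(np.hypot(*(P[:,:2]-s[:2]).T)-r)
        P=P[e<max(.003,np.quantile(e,.9))]
    return s[:2],r
def cloud(p):
    return world(p,np.argwhere(p["z_map"]>0))
E
python3 - <<'E'
from m import *
p=eyes.camera("top")
C=cloud(p); 
c=C[(abs(C[:,0]-.513)<.03)&(abs(C[:,1]+.28)<.03)]
t=c[(c[:,2]>.075)&(c[:,2]<.083)]
print("cap top mean",t.mean(0),t.min(0),t.max(0),len(t), cv2.minEnclosingCircle(t[:,:2].astype(np.float32)))
v=C[(C[:,0]>.44)&(C[:,0]<.65)&(C[:,1]>-.13)&(C[:,1]<.15)]
print(np.histogram(v[:,2],bins=np.arange(-.01,.095,.005)))
def rect(m,n):
    print(n,m.sum(),cv2.minAreaRect(v[m][:,:2].astype(np.float32)),v[m].mean(0))
z=v[:,2]
rect((z>.045)&(z<.054)&(v[:,1]>.04),"vee top")
rect((z>.046)&(z<.054)&(v[:,1]<.0)&(v[:,1]>-.05),"jaw top")
rect((z>.040)&(z<.052)&(v[:,1]<-.07),"rod block")
rect((z>.073),"plate")
q=C[(abs(C[:,0]-.6)<.05)&(abs(C[:,1]-.1)<.06)&(C[:,2]<.005)];print(q[:,2].mean())
E
```

```text
cap top mean [ 0.5151 -0.2833  0.0798] [ 0.4987 -0.3016  0.0751] [ 0.5323 -0.2667  0.0828] 143 ((0.5159130096435547, -0.28405600786209106), 0.017694545909762383)
(array([   7, 2425, 2793,  312,  846,  326,   51,  103,  418,  233,  235,
        609,  481,    8,    6,    1,   12,   34,   37,    0]), array([-0.01 , -0.005,  0.   ,  0.005,  0.01 ,  0.015,  0.02 ,  0.025,
        0.03 ,  0.035,  0.04 ,  0.045,  0.05 ,  0.055,  0.06 ,  0.065,
        0.07 ,  0.075,  0.08 ,  0.085,  0.09 ]))
vee top 659 ((0.5457280874252319, 0.07875502109527588), (0.09270291030406952, 0.04735524579882622), 0.6847085356712341) [0.5446 0.0798 0.0498]
jaw top 324 ((0.5472239255905151, -0.028657548129558563), (0.09127981215715408, 0.029393237084150314), 0.8385276794433594) [ 0.5472 -0.0248  0.0499]
rod block 276 ((0.548818051815033, -0.08953645080327988), (0.09089900553226471, 0.017391448840498924), 0.1428474634885788) [ 0.5495 -0.09    0.0442]
plate 81 ((0.5485764741897583, -0.05812115594744682), (0.040643468499183655, 0.0095593873411417), 0.5117307901382446) [ 0.548  -0.0584  0.0791]
0.0002936131822567582
```

Emit:
jog_arm(
  plan=[
    {"dx": -0.039, "dy": -0.042, "hand": 1},
    {"dx": -0.039, "dy": -0.042},
    {"dx": -0.039, "dy": -0.042},
    {"dx": -0.039, "dy": -0.042},
    {"dx": -0.039, "dy": -0.042},
    {"dx": -0.039, "dy": -0.042},
    {"dx": -0.039, "dy": -0.042},
    {"dx": -0.039, "dy": -0.042},
    {"dx": -0.039, "dy": -0.042},
    {"dx": -0.039, "dy": -0.042},
    {"dx": -0.039, "dy": -0.042},
    {"dx": -0.039, "dy": -0.042},
  ],
)

```text
validation failed for argument at $.pl...
```

Emit:
jog_arm(
  plan=[
    {"rz": 0.165},
    {"rz": 0.165},
    {"rz": 0.165},
    {"rz": 0.165},
    {"rz": 0.165},
    {"rz": 0.165},
    {"rz": 0.165},
    {},
  ],
)

```text
validation failed for argument at $.pl...
```

```bash
cat >> m.py <<'E'
from scipy.spatial.transform import Rotation as R
def go(x,y,z,yaw=0.9):
    """tool-frame shift, turn from present pose to world x,y,z with tool y at yaw deg, pointing down"""
    o=robot.get_obs(); r=R.from_quat(o["orientation"]); a=np.radians(yaw)
    Y=np.array([np.cos(a),np.sin(a),0]); Z=np.array([0,0,-1.]); T=R.from_matrix(np.c_[np.cross(Y,Z),Y,Z])
    print("t",o["time"],"tcp",o["tcp_pos"],"F",o["wrist_force"],"q",o["qpos"])
    print("turn",(r.inv()*T).as_rotvec(),"shift(before turn)",r.inv().apply(np.array([x,y,z])-o["tcp_pos"]),"shift after",T.inv().apply(np.array([x,y,z])-o["tcp_pos"]))
E
python3 -c "
from m import *
go(.5155,-.2838,.17)"
```

```text
t 1.15 tcp [0.2238 0.5297 0.2423] F [-0.3707 -0.3672 -0.0148] q [ 1.05    0.2759  1.5049  0.      1.3607 -0.121 ]
turn [ 0.     -0.      1.1553] shift(before turn) [-0.5853 -0.6358  0.0723] shift after [-0.818   0.2789  0.0723]
```

Emit:
jog_arm(
  plan=[
    {"hand": 1, "dx": -0.039, "dy": -0.042, "dz": 0, "rx": 0, "ry": 0, "rz": 0},
    {"hand": 1, "dx": -0.039, "dy": -0.042, "dz": 0, "rx": 0, "ry": 0, "rz": 0},
    {"hand": 1, "dx": -0.039, "dy": -0.042, "dz": 0, "rx": 0, "ry": 0, "rz": 0},
    {"hand": 1, "dx": -0.039, "dy": -0.042, "dz": 0, "rx": 0, "ry": 0, "rz": 0},
    {"hand": 1, "dx": -0.039, "dy": -0.042, "dz": 0, "rx": 0, "ry": 0, "rz": 0},
    {"hand": 1, "dx": -0.039, "dy": -0.042, "dz": 0, "rx": 0, "ry": 0, "rz": 0},
    {"hand": 1, "dx": -0.039, "dy": -0.042, "dz": 0, "rx": 0, "ry": 0, "rz": 0},
    {"hand": 1, "dx": -0.039, "dy": -0.042, "dz": 0, "rx": 0, "ry": 0, "rz": 0},
    {"hand": 1, "dx": -0.039, "dy": -0.042, "dz": 0, "rx": 0, "ry": 0, "rz": 0},
    {"hand": 1, "dx": -0.039, "dy": -0.042, "dz": 0, "rx": 0, "ry": 0, "rz": 0},
    {"hand": 1, "dx": -0.039, "dy": -0.042, "dz": 0, "rx": 0, "ry": 0, "rz": 0},
    {"hand": 1, "dx": -0.039, "dy": -0.042, "dz": 0, "rx": 0, "ry": 0, "rz": 0},
  ],
)

```text
time: 2.65
tcp_pos: [0.4592, -0.1187, 0.2425]
orientation: [0.199, 0.98, 0.0, 0.001]
wrist_force: [0.6, 0.2, 0.6]
finger_gap: 0.0854
finger_force: 0.0
```

Emit:
jog_arm(
  plan=[
    {"hand": 1, "dx": 0, "dy": 0, "dz": 0, "rx": 0, "ry": 0, "rz": 0.165},
    {"hand": 1, "dx": 0, "dy": 0, "dz": 0, "rx": 0, "ry": 0, "rz": 0.165},
    {"hand": 1, "dx": 0, "dy": 0, "dz": 0, "rx": 0, "ry": 0, "rz": 0.165},
    {"hand": 1, "dx": 0, "dy": 0, "dz": 0, "rx": 0, "ry": 0, "rz": 0.165},
    {"hand": 1, "dx": 0, "dy": 0, "dz": 0, "rx": 0, "ry": 0, "rz": 0.165},
    {"hand": 1, "dx": 0, "dy": 0, "dz": 0, "rx": 0, "ry": 0, "rz": 0.165},
    {"hand": 1, "dx": 0, "dy": 0, "dz": 0, "rx": 0, "ry": 0, "rz": 0.165},
    {"hand": 1, "dx": 0, "dy": 0, "dz": 0, "rx": 0, "ry": 0, "rz": 0},
  ],
)

```text
time: 3.65
tcp_pos: [0.4587, -0.1167, 0.2424]
orientation: [0.701, 0.713, 0.0, 0.0]
wrist_force: [-0.1, -0.1, 0.4]
finger_gap: 0.0858
finger_force: 0.0
```

```bash
python3 -c "
from m import *
go(.5155,-.2838,.17)"
```

```text
t 3.65 tcp [ 0.4587 -0.1167  0.2424] F [-0.1409 -0.0548  0.4154] q [-0.3964  0.1217  1.7074  0.0001  1.3123 -0.4143]
turn [ 0.0002 -0.      0.0022] shift(before turn) [-0.1681  0.0537  0.0724] shift after [-0.168   0.0541  0.0724]
```

Emit:
jog_arm(
  plan=[
    {"hand": 1, "dx": -0.042, "dy": 0.0135, "dz": 0.018, "rx": 0, "ry": 0, "rz": 0.002},
    {"hand": 1, "dx": -0.042, "dy": 0.0135, "dz": 0.018, "rx": 0, "ry": 0, "rz": 0},
    {"hand": 1, "dx": -0.042, "dy": 0.0135, "dz": 0.018, "rx": 0, "ry": 0, "rz": 0},
    {"hand": 1, "dx": -0.042, "dy": 0.0135, "dz": 0.018, "rx": 0, "ry": 0, "rz": 0},
    {"hand": 1, "dx": 0, "dy": 0, "dz": 0, "rx": 0, "ry": 0, "rz": 0},
    {"hand": 1, "dx": 0, "dy": 0, "dz": 0, "rx": 0, "ry": 0, "rz": 0},
  ],
)

```text
time: 4.4
tcp_pos: [0.5148, -0.2835, 0.1701]
orientation: [0.702, 0.712, 0.0, -0.001]
wrist_force: [-0.9, 0.7, -0.7]
finger_gap: 0.0852
finger_force: 0.0
```

```bash
python3 -c "
from m import *
go(.5155,-.2838,.056)
for n in ('wrist','side'):
    p=eyes.camera(n); C=cloud(p)
    save(p,n+'2.png')
    c=C[(abs(C[:,0]-.515)<.035)&(abs(C[:,1]+.283)<.035)]
    t=c[(c[:,2]>.076)&(c[:,2]<.083)]
    if len(t): print(n,len(t),t.mean(0),t.min(0),t.max(0),cv2.minEnclosingCircle(t[:,:2].astype(np.float32)))
    w=c[(c[:,2]>.01)&(c[:,2]<.07)]
    if len(w)>9:print(n,'wall',fitcirc(w),w.mean(0))
"
```

```text
t 4.4 tcp [ 0.5148 -0.2835  0.1701] F [-0.8941  0.6827 -0.6906] q [-0.622   0.3433  1.591   0.0006  1.2087 -0.6373]
turn [-0.0008 -0.0012 -0.0006] shift(before turn) [-0.0005  0.0007  0.1141] shift after [-0.0004  0.0007  0.1141]
wrist 1381 [ 0.5156 -0.283   0.081 ] [ 0.4985 -0.3015  0.0761] [ 0.533 -0.267  0.083] ((0.5157303810119629, -0.28451231122016907), 0.017643263563513756)
wrist wall (array([ 0.5157, -0.2847]), np.float64(0.017411875747047934)) [ 0.5156 -0.27    0.0433]
side 152 [ 0.5101 -0.2816  0.0796] [ 0.4944 -0.2986  0.0762] [ 0.53   -0.2659  0.0829] ((0.5125015377998352, -0.2805366516113281), 0.01878947950899601)
side wall (array([ 0.5127, -0.2822]), np.float64(0.01648449879011967)) [ 0.5007 -0.2784  0.0407]
```

View pics/wrist2.png

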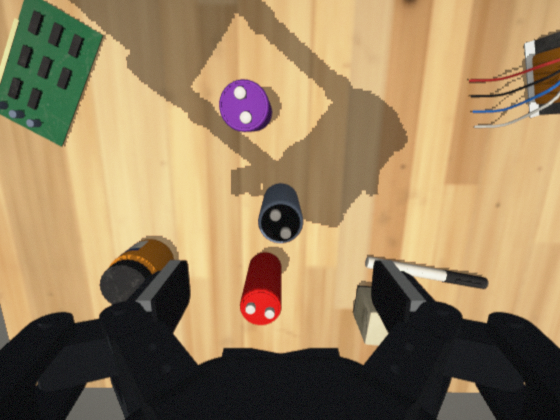

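The wrist view shows the blue-grey can at about (215,280), between the fingers' sweep with room on both sides. Its centre is about (0.5157, -0.2843), so I go down and grip.

Emit:
jog_arm(
  plan=[
    {"hand": 1, "dx": -0.001, "dy": 0.001, "dz": 0.028, "rx": 0, "ry": 0, "rz": 0},
    {"hand": 1, "dx": 0, "dy": 0, "dz": 0.03, "rx": 0, "ry": 0, "rz": 0},
    {"hand": 1, "dx": 0, "dy": 0, "dz": 0.03, "rx": 0, "ry": 0, "rz": 0},
    {"hand": 1, "dx": 0, "dy": 0, "dz": 0.02, "rx": 0, "ry": 0, "rz": 0},
    {"hand": 1, "dx": 0, "dy": 0, "dz": 0.006, "rx": 0, "ry": 0, "rz": 0},
    {"hand": 1, "dx": 0, "dy": 0, "dz": 0, "rx": 0, "ry": 0, "rz": 0},
    {"hand": 0, "dx": 0, "dy": 0, "dz": 0, "rx": 0, "ry": 0, "rz": 0},
    {"hand": 0, "dx": 0, "dy": 0, "dz": 0, "rx": 0, "ry": 0, "rz": 0},
    {"hand": 0, "dx": 0, "dy": 0, "dz": 0, "rx": 0, "ry": 0, "rz": 0},
    {"hand": 0, "dx": 0, "dy": 0, "dz": 0, "rx": 0, "ry": 0, "rz": 0},
    {"hand": 0, "dx": 0, "dy": 0, "dz": 0, "rx": 0, "ry": 0, "rz": 0},
    {"hand": 0, "dx": 0, "dy": 0, "dz": 0, "rx": 0, "ry": 0, "rz": 0},
  ],
  grip_force=20,
)

```text
time: 6.0
tcp_pos: [0.5164, -0.2851, 0.0568]
orientation: [0.702, 0.712, 0.0, 0.0]
wrist_force: [-0.6, 0.2, 5.4]
finger_gap: 0.0342
finger_force: 25.3
```

Emit:
jog_arm(
  plan=[
    {"hand": 0, "dx": 0, "dy": 0, "dz": -0.01, "rx": 0, "ry": 0, "rz": 0},
    {"hand": 0, "dx": 0, "dy": 0, "dz": -0.03, "rx": 0, "ry": 0, "rz": 0},
    {"hand": 0, "dx": 0, "dy": 0, "dz": -0.04, "rx": 0, "ry": 0, "rz": 0},
    {"hand": 0, "dx": 0, "dy": 0, "dz": -0.03, "rx": 0, "ry": 0, "rz": 0},
    {"hand": 0, "dx": 0, "dy": 0, "dz": -0.01, "rx": 0, "ry": 0, "rz": 0},
    {"hand": 0, "dx": 0, "dy": 0, "dz": 0, "rx": 0, "ry": 0, "rz": 0},
  ],
)

```text
time: 6.75
tcp_pos: [0.5162, -0.2848, 0.1762]
orientation: [0.702, 0.712, 0.0, 0.0]
wrist_force: [-0.6, -0.2, -1.8]
finger_gap: 0.0343
finger_force: 24.8
```

```bash
python3 -c "
from m import *
p=eyes.camera('wrist'); C=cloud(p)
save(p,'w3.png')
o=robot.get_obs(); t=o['tcp_pos']
c=C[(abs(C[:,0]-t[0])<.03)&(abs(C[:,1]-t[1])<.035)]
T=c[(c[:,2]>t[2]+.012)&(c[:,2]<t[2]+.03)]
print(t,len(T),T.mean(0),cv2.minEnclosingCircle(T[:,:2].astype(np.float32)),np.median(T[:,2]))
w=c[(c[:,2]>t[2]-.06)&(c[:,2]<t[2]+.01)]
for a,b in((-.055,-.03),(-.03,-.0)):
    m=w[(w[:,2]>t[2]+a)&(w[:,2]<t[2]+b)]; print(fitcirc(m))
go(.547,.0185,.17)
"
```

```text
[ 0.5156 -0.2845  0.1753] 7169 [ 0.5167 -0.2797  0.1994] ((0.5158586502075195, -0.2777145206928253), 0.029878662899136543) 0.20046238029624214
(array([ 0.517 , -0.2841]), np.float64(0.017386577914733813))
(array([ 0.517 , -0.2849]), np.float64(0.01813369903972628))
t 6.8 tcp [ 0.5156 -0.2845  0.1753] F [-0.1874  0.221  -0.6639] q [-0.6223  0.3412  1.5803  0.0001  1.2218 -0.6364]
turn [-0.0013 -0.0012 -0.0017] shift(before turn) [0.3025 0.0356 0.0056] shift after [0.3024 0.0361 0.0053]
```

Emit:
jog_arm(
  plan=[
    {"hand": 0, "dx": 0.025, "dy": 0.003, "dz": 0, "rx": 0, "ry": 0, "rz": 0},
    {"hand": 0, "dx": 0.042, "dy": 0.005, "dz": 0, "rx": 0, "ry": 0, "rz": 0},
    {"hand": 0, "dx": 0.042, "dy": 0.005, "dz": 0, "rx": 0, "ry": 0, "rz": 0},
    {"hand": 0, "dx": 0.042, "dy": 0.005, "dz": 0, "rx": 0, "ry": 0, "rz": 0},
    {"hand": 0, "dx": 0.042, "dy": 0.005, "dz": 0, "rx": 0, "ry": 0, "rz": 0},
    {"hand": 0, "dx": 0.042, "dy": 0.005, "dz": 0, "rx": 0, "ry": 0, "rz": 0},
    {"hand": 0, "dx": 0.042, "dy": 0.005, "dz": 0, "rx": 0, "ry": 0, "rz": 0},
    {"hand": 0, "dx": 0.025, "dy": 0.003, "dz": 0, "rx": 0, "ry": 0, "rz": 0},
    {"hand": 0, "dx": 0, "dy": 0, "dz": 0, "rx": 0, "ry": 0, "rz": 0},
    {"hand": 0, "dx": 0, "dy": 0, "dz": 0, "rx": 0, "ry": 0, "rz": 0},
  ],
)

```text
time: 8.05
tcp_pos: [0.5473, 0.0171, 0.1751]
orientation: [0.702, 0.712, -0.001, -0.001]
wrist_force: [0.3, -0.3, -1.7]
finger_gap: 0.0347
finger_force: 24.8
```

```bash
python3 -c "
from m import *
go(.547,.0185,.0705)
p=eyes.camera('wrist'); save(p,'w4.png'); C=cloud(p)
v=C[(C[:,0]>.47)&(C[:,0]<.63)&(C[:,1]>-.13)&(C[:,1]<.15)]
for lo,hi,a,b,n in((.047,.053,.03,.14,'vee top'),(.046,.054,-.06,.02,'jaw'),(.009,.019,-.06,.12,'bed'),(.0765,.084,-.1,-.03,'plate'),(.028,.037,-.06,.1,'rods')):
    m=v[(v[:,2]>lo)&(v[:,2]<hi)&(v[:,1]>a)&(v[:,1]<b)]
    if len(m)>9: print(n,len(m),m.mean(0),m.min(0),m.max(0),cv2.minAreaRect(m[:,:2].astype(np.float32)))
c=C[(abs(C[:,0]-.547)<.03)&(abs(C[:,1]-.0185)<.035)&(C[:,2]<.17)&(C[:,2]>.12)]
print(fitcirc(c),c[:,2].min())
"
```

```text
t 8.05 tcp [0.5473 0.0171 0.1751] F [ 0.2583 -0.2696 -1.6763] q [-0.0954  0.2827  1.6696 -0.0007  1.1915 -0.1094]
turn [-0.0023  0.0004 -0.0015] shift(before turn) [ 0.0015 -0.0001  0.1046] shift after [ 0.0014 -0.0003  0.1046]
vee top 5668 [0.5455 0.0806 0.0502] [0.4992 0.0547 0.0471] [0.5917 0.1022 0.053 ] ((0.5454621315002441, 0.07846086472272873), (0.09223034977912903, 0.04635950177907944), 0.7645790576934814)
jaw 255 [ 0.545  -0.0187  0.0496] [ 0.5016 -0.0272  0.0461] [ 0.5925 -0.0134  0.0519] ((0.5470564961433411, -0.02029108814895153), (0.09099263697862625, 0.013635256327688694), 0.11807769536972046)
bed 5614 [0.546  0.0462 0.0142] [ 0.4787 -0.0514  0.009 ] [0.6141 0.1157 0.0176] ((0.5466393232345581, 0.03298372030258179), (0.13434816896915436, 0.16549618542194366), 1.4061635732650757)
rods 1996 [0.5478 0.017  0.0331] [ 0.5026 -0.0297  0.0281] [0.6071 0.0774 0.037 ] ((0.5553871393203735, 0.02417420595884323), (0.1066170185804367, 0.10449131578207016), 89.31739807128906)
(array([0.5481, 0.0175]), np.float64(0.017623342468716198)) 0.1205314754237708
```

View pics/w4.png

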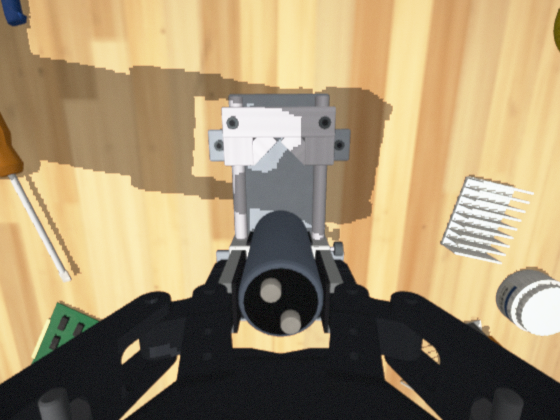

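The wrist view shows the gripped can over the open throat. The vee mouth is ahead, with its apex near (140,278), and the rods are clear on both sides. I lower the can now.

Emit:
jog_arm(
  plan=[
    {"hand": 0, "dx": 0.0015, "dy": -0.001, "dz": 0.015, "rx": -0.002, "ry": 0, "rz": 0},
    {"hand": 0, "dx": 0, "dy": 0, "dz": 0.025, "rx": 0, "ry": 0, "rz": 0},
    {"hand": 0, "dx": 0, "dy": 0, "dz": 0.025, "rx": 0, "ry": 0, "rz": 0},
    {"hand": 0, "dx": 0, "dy": 0, "dz": 0.02, "rx": 0, "ry": 0, "rz": 0},
    {"hand": 0, "dx": 0, "dy": 0, "dz": 0.01, "rx": 0, "ry": 0, "rz": 0},
    {"hand": 0, "dx": 0, "dy": 0, "dz": 0.006, "rx": 0, "ry": 0, "rz": 0},
    {"hand": 0, "dx": 0, "dy": 0, "dz": 0, "rx": 0, "ry": 0, "rz": 0},
    {"hand": 0, "dx": 0, "dy": 0, "dz": 0, "rx": 0, "ry": 0, "rz": 0},
  ],
)

```text
time: 9.1
tcp_pos: [0.5477, 0.0189, 0.076]
orientation: [0.702, 0.712, 0.001, 0.001]
wrist_force: [-0.7, -0.5, -1.4]
finger_gap: 0.0343
finger_force: 24.8
```

Emit:
jog_arm(
  plan=[
    {"hand": 0, "dx": 0, "dy": 0, "dz": 0.001, "rx": 0, "ry": 0, "rz": 0},
    {"hand": 0, "dx": 0, "dy": 0, "dz": 0.001, "rx": 0, "ry": 0, "rz": 0},
    {"hand": 0, "dx": 0, "dy": 0, "dz": 0, "rx": 0, "ry": 0, "rz": 0},
  ],
)

```text
time: 9.48
tcp_pos: [0.5471, 0.0191, 0.0733]
orientation: [0.702, 0.712, 0.001, 0.001]
wrist_force: [0.5, -0.0, -0.9]
finger_gap: 0.0343
finger_force: 24.8
```

Emit:
jog_arm(
  plan=[
    {"hand": 0, "dx": 0, "dy": 0, "dz": 0.001, "rx": 0, "ry": 0, "rz": 0},
    {"hand": 0, "dx": 0, "dy": 0, "dz": 0.0005, "rx": 0, "ry": 0, "rz": 0},
    {"hand": 0, "dx": 0, "dy": 0, "dz": 0, "rx": 0, "ry": 0, "rz": 0},
  ],
)

```text
time: 9.85
tcp_pos: [0.5471, 0.0191, 0.0717]
orientation: [0.702, 0.712, 0.001, 0.001]
wrist_force: [0.3, 0.2, -1.2]
finger_gap: 0.0345
finger_force: 24.8
```

Emit:
jog_arm(
  plan=[
    {"hand": 0, "dx": 0, "dy": 0, "dz": 0.0005, "rx": 0, "ry": 0, "rz": 0},
    {"hand": 0, "dx": 0, "dy": 0, "dz": 0, "rx": 0, "ry": 0, "rz": 0},
  ],
)

```text
time: 10.1
tcp_pos: [0.5471, 0.0191, 0.0713]
orientation: [0.702, 0.712, 0.001, 0.001]
wrist_force: [-0.6, 0.8, -1.0]
finger_gap: 0.0343
finger_force: 24.8
```

Emit:
jog_arm(
  plan=[
    {"hand": 0, "dx": 0, "dy": 0, "dz": 0.0005, "rx": 0, "ry": 0, "rz": 0},
    {"hand": 0, "dx": 0, "dy": 0, "dz": 0.0005, "rx": 0, "ry": 0, "rz": 0},
    {"hand": 0, "dx": 0, "dy": 0, "dz": 0, "rx": 0, "ry": 0, "rz": 0},
  ],
)

```text
time: 10.48
tcp_pos: [0.5472, 0.0191, 0.0708]
orientation: [0.702, 0.712, 0.001, 0.001]
wrist_force: [-1.0, -0.3, 4.0]
finger_gap: 0.0347
finger_force: 25.2
```

Emit:
jog_arm(
  plan=[
    {"hand": 0, "dx": 0, "dy": 0, "dz": 0.0003, "rx": 0, "ry": 0, "rz": 0},
    {"hand": 0, "dx": 0, "dy": 0, "dz": 0, "rx": 0, "ry": 0, "rz": 0},
  ],
)

```text
time: 10.72
tcp_pos: [0.5472, 0.0191, 0.0708]
orientation: [0.702, 0.712, 0.001, 0.001]
wrist_force: [-2.5, -0.5, 6.9]
finger_gap: 0.0343
finger_force: 25.5
```

The can is standing on the bed, so I release it and rise.

Emit:
jog_arm(
  plan=[
    {"hand": 0.5, "dx": 0, "dy": 0, "dz": 0, "rx": 0, "ry": 0, "rz": 0},
    {"hand": 0.7, "dx": 0, "dy": 0, "dz": 0, "rx": 0, "ry": 0, "rz": 0},
    {"hand": 0.8, "dx": 0, "dy": 0, "dz": 0, "rx": 0, "ry": 0, "rz": 0},
    {"hand": 0.8, "dx": 0, "dy": 0, "dz": 0, "rx": 0, "ry": 0, "rz": 0},
    {"hand": 0.8, "dx": 0, "dy": 0, "dz": -0.01, "rx": 0, "ry": 0, "rz": 0},
    {"hand": 0.8, "dx": 0, "dy": 0, "dz": -0.03, "rx": 0, "ry": 0, "rz": 0},
    {"hand": 0.8, "dx": 0, "dy": 0, "dz": -0.04, "rx": 0, "ry": 0, "rz": 0},
    {"hand": 0.8, "dx": 0, "dy": 0, "dz": -0.02, "rx": 0, "ry": 0, "rz": 0},
    {"hand": 0.8, "dx": -0.03, "dy": 0, "dz": 0, "rx": 0, "ry": 0, "rz": 0},
    {"hand": 0.5, "dx": -0.05, "dy": 0, "dz": 0, "rx": 0, "ry": 0, "rz": 0},
    {"hand": 0, "dx": -0.02, "dy": 0, "dz": 0, "rx": 0, "ry": 0, "rz": 0},
    {"hand": 0, "dx": 0, "dy": 0, "dz": 0, "rx": 0, "ry": 0, "rz": 0},
  ],
)

```text
time: 12.22
tcp_pos: [0.5484, -0.0818, 0.1703]
orientation: [0.703, 0.711, 0.001, 0.001]
wrist_force: [0.6, -0.0, -0.6]
finger_gap: 0.0142
finger_force: 0.0
```

```bash
python3 -c "
from m import *
go(.548,-.085,.066)
p=eyes.camera('wrist'); save(p,'w5.png'); C=cloud(p)
c=C[(abs(C[:,0]-.547)<.03)&(abs(C[:,1]-.02)<.03)]
t=c[(c[:,2]>.09)&(c[:,2]<.097)]; print('can',len(t),cv2.minEnclosingCircle(t[:,:2].astype(np.float32)) if len(t) else 0, np.median(t[:,2]))
for n in('wrist','top'):
  if n=='top': C=cloud(eyes.camera(n))
  for lo,hi,a,b,k in((.0765,.084,-.1,-.03,'plate'),(.047,.054,-.04,.0,'jaw'),(.04,.05,-.13,-.07,'block')):
    m=C[(abs(C[:,0]-.547)<.05)&(C[:,2]>lo)&(C[:,2]<hi)&(C[:,1]>a)&(C[:,1]<b)]
    if len(m)>9: print(n,k,len(m),m.min(0),m.max(0),cv2.minAreaRect(m[:,:2].astype(np.float32)))
"
```

```text
t 12.225 tcp [ 0.5484 -0.0818  0.1703] F [ 0.6434 -0.0062 -0.5573] q [-0.2743  0.2942  1.6658  0.0013  1.1794 -0.2863]
turn [ 0.0025 -0.0005 -0.0042] shift(before turn) [-0.0033 -0.0007  0.1043] shift after [-0.0032 -0.0005  0.1043]
can 2261 ((0.5480013489723206, 0.01959606446325779), 0.017630713060498238) 0.0950819846099192
wrist plate 639 [ 0.5282 -0.0628  0.0765] [ 0.5677 -0.0536  0.0827] ((0.5478811860084534, -0.05813738331198692), (0.03943117335438728, 0.008623028174042702), 0.9780631065368652)
wrist jaw 2894 [ 0.5014 -0.0399  0.0471] [ 0.5936 -0.0138  0.0538] ((0.5474944114685059, -0.02703235298395157), (0.09217792749404907, 0.025752656161785126), 0.6806913614273071)
wrist block 2068 [ 0.5029 -0.1001  0.0401] [ 0.5949 -0.0805  0.0494] ((0.5488368272781372, -0.09040693938732147), (0.09208869189023972, 0.01856115087866783), 1.085211157798767)
top jaw 55 [ 0.5014 -0.0386  0.0472] [ 0.5493 -0.0195  0.0523] ((0.5255171060562134, -0.028639938682317734), (0.01580039970576763, 0.04890846461057663), 84.04983520507812)
top block 258 [ 0.5034 -0.0982  0.0401] [ 0.5935 -0.0809  0.05  ] ((0.5484254360198975, -0.08955030143260956), (0.09010600298643112, 0.0172628965228796), 0.06959440559148788)
```

View pics/w5.png

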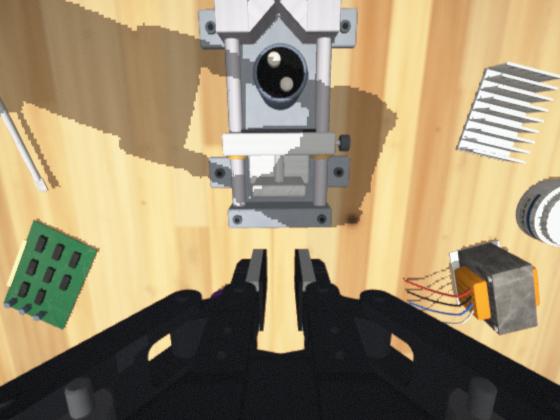

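The can stands upright in the throat at about (75,280). The jaw and thumb plate are behind it, with the plate's rear face at y ≈ -0.063 and its centre at x ≈ 0.548. I shut the fingers and go down behind the plate.

Emit:
jog_arm(
  plan=[
    {"hand": 0, "dx": -0.0055, "dy": -0.0005, "dz": 0, "rx": 0.002, "ry": 0, "rz": -0.004},
    {"hand": 0, "dx": 0, "dy": 0, "dz": 0.01, "rx": 0, "ry": 0, "rz": 0},
    {"hand": 0, "dx": 0, "dy": 0, "dz": 0.03, "rx": 0, "ry": 0, "rz": 0},
    {"hand": 0, "dx": 0, "dy": 0, "dz": 0.03, "rx": 0, "ry": 0, "rz": 0},
    {"hand": 0, "dx": 0, "dy": 0, "dz": 0.02, "rx": 0, "ry": 0, "rz": 0},
    {"hand": 0, "dx": 0, "dy": 0, "dz": 0.011, "rx": 0, "ry": 0, "rz": 0},
    {"hand": 0, "dx": 0, "dy": 0, "dz": 0, "rx": 0, "ry": 0, "rz": 0},
    {"hand": 0, "dx": 0, "dy": 0, "dz": 0, "rx": 0, "ry": 0, "rz": 0},
  ],
)

```text
time: 13.32
tcp_pos: [0.5486, -0.0865, 0.0697]
orientation: [0.701, 0.713, 0.0, 0.001]
wrist_force: [0.6, 0.4, 1.2]
finger_gap: 0.0
finger_force: 0.0
```

Emit:
jog_arm(
  plan=[
    {"hand": 0, "dx": 0.004, "dy": 0, "dz": 0, "rx": 0, "ry": 0, "rz": 0},
    {"hand": 0, "dx": 0.002, "dy": 0, "dz": 0, "rx": 0, "ry": 0, "rz": 0},
    {"hand": 0, "dx": 0.002, "dy": 0, "dz": 0, "rx": 0, "ry": 0, "rz": 0},
    {"hand": 0, "dx": 0, "dy": 0, "dz": 0, "rx": 0, "ry": 0, "rz": 0},
  ],
)

```text
time: 13.82
tcp_pos: [0.5478, -0.0782, 0.0692]
orientation: [0.701, 0.714, 0.0, 0.0]
wrist_force: [-0.4, -0.2, 0.2]
finger_gap: 0.0001
finger_force: 0.0
```

Emit:
jog_arm(
  plan=[
    {"hand": 0, "dx": 0.001, "dy": 0, "dz": 0, "rx": 0, "ry": 0, "rz": 0},
    {"hand": 0, "dx": 0.001, "dy": 0, "dz": 0, "rx": 0, "ry": 0, "rz": 0},
    {"hand": 0, "dx": 0.001, "dy": 0, "dz": 0, "rx": 0, "ry": 0, "rz": 0},
    {"hand": 0, "dx": 0.001, "dy": 0, "dz": 0, "rx": 0, "ry": 0, "rz": 0},
    {"hand": 0, "dx": 0.001, "dy": 0, "dz": 0, "rx": 0, "ry": 0, "rz": 0},
    {"hand": 0, "dx": 0.001, "dy": 0, "dz": 0, "rx": 0, "ry": 0, "rz": 0},
    {"hand": 0, "dx": 0.001, "dy": 0, "dz": 0, "rx": 0, "ry": 0, "rz": 0},
  ],
)

```text
time: 14.7
tcp_pos: [0.5477, -0.0739, 0.069]
orientation: [0.7, 0.714, -0.002, 0.002]
wrist_force: [-1.1, -9.3, -1.2]
finger_gap: 0.0003
finger_force: 5.0
```

Emit:
jog_arm(
  plan=[
    {"hand": 0, "dx": 0.001, "dy": 0, "dz": 0, "rx": 0, "ry": 0, "rz": 0},
    {"hand": 0, "dx": 0.001, "dy": 0, "dz": 0, "rx": 0, "ry": 0, "rz": 0},
    {"hand": 0, "dx": 0.001, "dy": 0, "dz": 0, "rx": 0, "ry": 0, "rz": 0},
    {"hand": 0, "dx": 0.001, "dy": 0, "dz": 0, "rx": 0, "ry": 0, "rz": 0},
    {"hand": 0, "dx": 0.001, "dy": 0, "dz": 0, "rx": 0, "ry": 0, "rz": 0},
    {"hand": 0, "dx": 0.001, "dy": 0, "dz": 0, "rx": 0, "ry": 0, "rz": 0},
    {"hand": 0, "dx": 0.001, "dy": 0, "dz": 0, "rx": 0, "ry": 0, "rz": 0},
    {"hand": 0, "dx": 0.001, "dy": 0, "dz": 0, "rx": 0, "ry": 0, "rz": 0},
    {"hand": 0, "dx": 0.001, "dy": 0, "dz": 0, "rx": 0, "ry": 0, "rz": 0},
    {"hand": 0, "dx": 0.001, "dy": 0, "dz": 0, "rx": 0, "ry": 0, "rz": 0},
    {"hand": 0, "dx": 0.001, "dy": 0, "dz": 0, "rx": 0, "ry": 0, "rz": 0},
  ],
)

```text
time: 16.08
tcp_pos: [0.5475, -0.0635, 0.069]
orientation: [0.7, 0.714, -0.002, 0.002]
wrist_force: [-0.7, -10.6, -1.4]
finger_gap: 0.0001
finger_force: 5.0
```

```bash
python3 -c "
from m import *
go(.548,-.05,.068)
p=eyes.camera('top'); save(p,'t6.png',(140,240,150,290),4); C=cloud(p)
c=C[(abs(C[:,0]-.547)<.03)&(abs(C[:,1]-.03)<.04)]
t=c[(c[:,2]>.09)&(c[:,2]<.097)]; print('can',len(t),cv2.minEnclosingCircle(t[:,:2].astype(np.float32)) if len(t) else 0)
m=C[(abs(C[:,0]-.5455)<.012)&(C[:,1]>.04)&(C[:,1]<.12)&(C[:,2]>.046)&(C[:,2]<.055)]
for a in np.arange(.535,.556,.002):
  k=m[abs(m[:,0]-a)<.0015]; print(round(a,3),len(k),k[:,1].min() if len(k) else 0,end='; ')
"
```

```text
t 16.075 tcp [ 0.5475 -0.0635  0.069 ] F [ -0.7325 -10.5526  -1.3684] q [-0.2384  0.3928  1.8051 -0.0066  0.9424 -0.2543]
turn [-0.      0.0055  0.0041] shift(before turn) [0.0135 0.0007 0.001 ] shift after [0.0135 0.0007 0.001 ]
can 65 ((0.5515868067741394, 0.020088626071810722), 0.016621362417936325)
0.535 0 0; 0.537 0 0; 0.539 0 0; 0.541 0 0; 0.543 0 0; 0.545 0 0; 0.547 0 0; 0.549 0 0; 0.551 0 0; 0.553 0 0; 0.555 0 0;
```

View pics/t6.png

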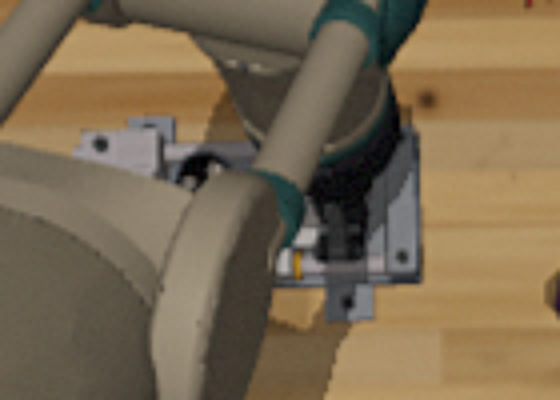

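The top view is mostly hidden by the arm. The jaw is sliding at about 10.5 N, which is just the drag, so I carry on.

Emit:
jog_arm(
  plan=[
    {"hand": 0, "dx": 0.001, "dy": 0, "dz": 0, "rx": 0, "ry": 0, "rz": -0.002},
    {"hand": 0, "dx": 0.001, "dy": 0, "dz": 0, "rx": 0, "ry": 0, "rz": 0},
    {"hand": 0, "dx": 0.001, "dy": 0, "dz": 0, "rx": 0, "ry": 0, "rz": 0},
    {"hand": 0, "dx": 0.001, "dy": 0, "dz": 0, "rx": 0, "ry": 0, "rz": 0},
    {"hand": 0, "dx": 0.001, "dy": 0, "dz": 0, "rx": 0, "ry": 0, "rz": 0},
    {"hand": 0, "dx": 0.001, "dy": 0, "dz": 0, "rx": 0, "ry": 0, "rz": 0},
    {"hand": 0, "dx": 0.001, "dy": 0, "dz": 0, "rx": 0, "ry": 0, "rz": 0},
    {"hand": 0, "dx": 0.001, "dy": 0, "dz": 0, "rx": 0, "ry": 0, "rz": 0},
    {"hand": 0, "dx": 0.001, "dy": 0, "dz": 0, "rx": 0, "ry": 0, "rz": 0},
    {"hand": 0, "dx": 0.001, "dy": 0, "dz": 0, "rx": 0, "ry": 0, "rz": 0},
    {"hand": 0, "dx": 0.001, "dy": 0, "dz": 0, "rx": 0, "ry": 0, "rz": 0},
    {"hand": 0, "dx": 0.001, "dy": 0, "dz": 0, "rx": 0, "ry": 0, "rz": 0},
  ],
)

```text
time: 17.62
tcp_pos: [0.5473, -0.0517, 0.069]
orientation: [0.699, 0.715, -0.002, 0.002]
wrist_force: [-0.9, -9.9, -0.8]
finger_gap: -0.0001
finger_force: 5.3
```

```bash
python3 -c "
from m import *
go(.548,-.04,.068)
p=eyes.camera('side'); save(p,'s7.png',(160,280,120,280),5)
p=eyes.camera('wrist'); C=cloud(p)
c=C[(abs(C[:,0]-.547)<.03)&(abs(C[:,1]-.03)<.04)]
t=c[(c[:,2]>.09)&(c[:,2]<.097)]; print('can',len(t),cv2.minEnclosingCircle(t[:,:2].astype(np.float32)) if len(t) else 0)
m=C[(abs(C[:,0]-.5455)<.04)&(C[:,1]>.04)&(C[:,1]<.12)&(C[:,2]>.047)&(C[:,2]<.055)]
for a in np.arange(.515,.576,.004):
  k=m[abs(m[:,0]-a)<.001]; print(round(a,3),len(k),k[:,1].min() if len(k) else 0,end='; ')
"
```

```text
t 17.625 tcp [ 0.5473 -0.0517  0.069 ] F [-0.9103 -9.9161 -0.8229] q [-0.2171  0.391   1.8082 -0.0069  0.941  -0.235 ]
turn [-0.      0.0057  0.0063] shift(before turn) [0.0116 0.0009 0.001 ] shift after [0.0116 0.0009 0.001 ]
can 7946 ((0.5479019284248352, 0.02625209093093872), 0.017696194350719452)
0.515 177 0.05438742464171295; 0.519 172 0.054595055520964816; 0.523 181 0.054193064689912564; 0.527 151 0.056430187638186906; 0.531 106 0.06044628863564153; 0.535 57 0.06476445770091714; 0.539 8 0.0685625721150602; 0.543 0 0; 0.547 0 0; 0.551 1 0.07022007338965691; 0.555 38 0.06621732367893209; 0.559 92 0.06247506407418208; 0.563 139 0.05888123615648334; 0.567 178 0.055543206790964535; 0.571 173 0.05547704920800358; 0.575 181 0.055652871380653744;
```

View pics/s7.png

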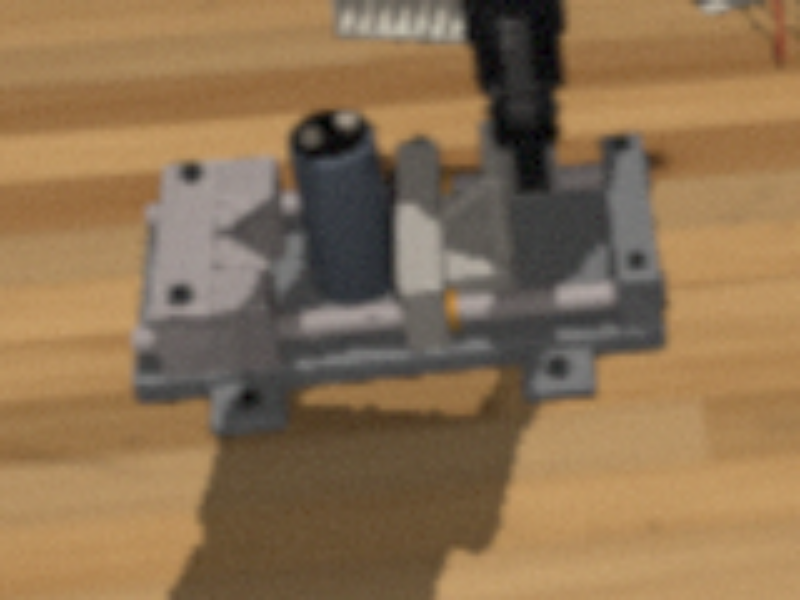

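The side view shows the can upright against the jaw at about (205,345), heading for the vee. Seating should come when the TCP is near y ≈ -0.027.

Emit:
jog_arm(
  plan=[
    {"hand": 0, "dx": 0.0011, "dy": 0, "dz": 0, "rx": 0, "ry": 0, "rz": 0},
    {"hand": 0, "dx": 0.0011, "dy": 0, "dz": 0, "rx": 0, "ry": 0, "rz": 0},
    {"hand": 0, "dx": 0.0011, "dy": 0, "dz": 0, "rx": 0, "ry": 0, "rz": 0},
    {"hand": 0, "dx": 0.0011, "dy": 0, "dz": 0, "rx": 0, "ry": 0, "rz": 0},
    {"hand": 0, "dx": 0.0011, "dy": 0, "dz": 0, "rx": 0, "ry": 0, "rz": 0},
    {"hand": 0, "dx": 0.0011, "dy": 0, "dz": 0, "rx": 0, "ry": 0, "rz": 0},
    {"hand": 0, "dx": 0.0011, "dy": 0, "dz": 0, "rx": 0, "ry": 0, "rz": 0},
    {"hand": 0, "dx": 0.0011, "dy": 0, "dz": 0, "rx": 0, "ry": 0, "rz": 0},
    {"hand": 0, "dx": 0.0011, "dy": 0, "dz": 0, "rx": 0, "ry": 0, "rz": 0},
    {"hand": 0, "dx": 0.0011, "dy": 0, "dz": 0, "rx": 0, "ry": 0, "rz": 0},
    {"hand": 0, "dx": 0.0011, "dy": 0, "dz": 0, "rx": 0, "ry": 0, "rz": 0},
    {"hand": 0, "dx": 0.0011, "dy": 0, "dz": 0, "rx": 0, "ry": 0, "rz": 0},
  ],
)

```text
time: 19.23
tcp_pos: [0.5471, -0.0385, 0.0691]
orientation: [0.699, 0.715, -0.002, 0.002]
wrist_force: [-0.7, -10.8, -1.0]
finger_gap: -0.0001
finger_force: 5.3
```

Emit:
jog_arm(
  plan=[
    {"hand": 0, "dx": 0.001, "dy": 0, "dz": 0, "rx": 0, "ry": 0, "rz": 0},
    {"hand": 0, "dx": 0.001, "dy": 0, "dz": 0, "rx": 0, "ry": 0, "rz": 0},
    {"hand": 0, "dx": 0.001, "dy": 0, "dz": 0, "rx": 0, "ry": 0, "rz": 0},
    {"hand": 0, "dx": 0.001, "dy": 0, "dz": 0, "rx": 0, "ry": 0, "rz": 0},
    {"hand": 0, "dx": 0.001, "dy": 0, "dz": 0, "rx": 0, "ry": 0, "rz": 0},
    {"hand": 0, "dx": 0.001, "dy": 0, "dz": 0, "rx": 0, "ry": 0, "rz": 0},
  ],
)

```text
time: 19.98
tcp_pos: [0.5469, -0.0324, 0.0691]
orientation: [0.699, 0.715, -0.002, 0.002]
wrist_force: [0.0, -10.8, -0.7]
finger_gap: 0.0002
finger_force: 5.3
```

```bash
python3 -c "
from m import *
go(.548,-.027,.069)
p=eyes.camera('wrist'); C=cloud(p)
c=C[(abs(C[:,0]-.547)<.03)&(abs(C[:,1]-.045)<.04)]
t=c[(c[:,2]>.09)&(c[:,2]<.097)]; print('can',len(t),cv2.minEnclosingCircle(t[:,:2].astype(np.float32)) if len(t) else 0)
"
```

```text
t 19.975 tcp [ 0.5469 -0.0324  0.0691] F [  0.016  -10.7923  -0.6881] q [-0.1826  0.3888  1.8122 -0.0069  0.9395 -0.2005]
turn [0.     0.0057 0.0062] shift(before turn) [0.0054 0.0012 0.    ] shift after [0.0054 0.0011 0.0001]
can 7954 ((0.5475316047668457, 0.04533621668815613), 0.01761772856116295)
```

Emit:
jog_arm(
  plan=[
    {"hand": 0, "dx": 0.0007, "dy": 0, "dz": 0, "rx": 0, "ry": 0, "rz": 0},
    {"hand": 0, "dx": 0.0007, "dy": 0, "dz": 0, "rx": 0, "ry": 0, "rz": 0},
    {"hand": 0, "dx": 0.0007, "dy": 0, "dz": 0, "rx": 0, "ry": 0, "rz": 0},
    {"hand": 0, "dx": 0.0007, "dy": 0, "dz": 0, "rx": 0, "ry": 0, "rz": 0},
    {"hand": 0, "dx": 0.0007, "dy": 0, "dz": 0, "rx": 0, "ry": 0, "rz": 0},
  ],
)

```text
time: 20.65
tcp_pos: [0.5469, -0.029, 0.0691]
orientation: [0.699, 0.715, -0.002, 0.002]
wrist_force: [-1.2, -11.3, -0.5]
finger_gap: 0.0004
finger_force: 5.2
```

Emit:
jog_arm(
  plan=[
    {"hand": 0, "dx": 0.0005, "dy": 0, "dz": 0, "rx": 0, "ry": 0, "rz": 0},
    {"hand": 0, "dx": 0.0005, "dy": 0, "dz": 0, "rx": 0, "ry": 0, "rz": 0},
  ],
)

```text
time: 20.9
tcp_pos: [0.5468, -0.0279, 0.0691]
orientation: [0.699, 0.715, -0.002, 0.002]
wrist_force: [-0.5, -11.5, -1.4]
finger_gap: -0.0002
finger_force: 5.2
```

Emit:
jog_arm(
  plan=[
    {"hand": 0, "dx": 0.0005, "dy": 0, "dz": 0, "rx": 0, "ry": 0, "rz": 0},
    {"hand": 0, "dx": 0.0003, "dy": 0, "dz": 0, "rx": 0, "ry": 0, "rz": 0},
  ],
)

```text
time: 21.15
tcp_pos: [0.5468, -0.0273, 0.0691]
orientation: [0.699, 0.715, -0.002, 0.002]
wrist_force: [-1.8, -11.4, -1.0]
finger_gap: 0.0001
finger_force: 5.6
```

Emit:
jog_arm(
  plan=[
    {"hand": 0, "dx": 0.0005, "dy": 0, "dz": 0, "rx": 0, "ry": 0, "rz": 0},
    {"hand": 0, "dx": 0.0003, "dy": 0, "dz": 0, "rx": 0, "ry": 0, "rz": 0},
  ],
)

```text
time: 21.4
tcp_pos: [0.5468, -0.0265, 0.069]
orientation: [0.699, 0.715, -0.002, 0.002]
wrist_force: [-0.5, -11.2, -0.8]
finger_gap: 0.0
finger_force: 5.6
```

Emit:
jog_arm(
  plan=[
    {"hand": 0, "dx": 0.0005, "dy": 0, "dz": 0, "rx": 0, "ry": 0, "rz": 0},
    {"hand": 0, "dx": 0, "dy": 0, "dz": 0, "rx": 0, "ry": 0, "rz": 0},
  ],
)

```text
time: 21.65
tcp_pos: [0.5468, -0.026, 0.0691]
orientation: [0.699, 0.715, -0.002, 0.002]
wrist_force: [-0.2, -10.3, -0.4]
finger_gap: -0.0002
finger_force: 5.5
```

Emit:
jog_arm(
  plan=[
    {"hand": 0, "dx": 0.0005, "dy": 0, "dz": 0, "rx": 0, "ry": 0, "rz": 0},
    {"hand": 0, "dx": 0, "dy": 0, "dz": 0, "rx": 0, "ry": 0, "rz": 0},
  ],
)

```text
time: 21.9
tcp_pos: [0.5468, -0.0257, 0.0691]
orientation: [0.699, 0.715, -0.002, 0.002]
wrist_force: [-0.8, -11.4, -1.0]
finger_gap: -0.0002
finger_force: 5.8
```

Emit:
jog_arm(
  plan=[
    {"hand": 0, "dx": 0.0005, "dy": 0, "dz": 0, "rx": 0, "ry": 0, "rz": 0},
    {"hand": 0, "dx": 0, "dy": 0, "dz": 0, "rx": 0, "ry": 0, "rz": 0},
  ],
)

```text
time: 22.15
tcp_pos: [0.5468, -0.0257, 0.0691]
orientation: [0.699, 0.715, -0.003, 0.003]
wrist_force: [-1.4, -13.1, -0.7]
finger_gap: 0.0
finger_force: 6.5
```

Emit:
jog_arm(
  plan=[
    {"hand": 0, "dx": 0.0005, "dy": 0, "dz": 0, "rx": 0, "ry": 0, "rz": 0},
    {"hand": 0, "dx": 0, "dy": 0, "dz": 0, "rx": 0, "ry": 0, "rz": 0},
  ],
)

```text
time: 22.4
tcp_pos: [0.5468, -0.0257, 0.0691]
orientation: [0.699, 0.715, -0.003, 0.003]
wrist_force: [-1.1, -14.5, -1.9]
finger_gap: -0.0002
finger_force: 7.2
```

The TCP has stopped while the force climbs, so the can is seated. I push on to about 19.5 N.

Emit:
jog_arm(
  plan=[
    {"hand": 0, "dx": 0.0005, "dy": 0, "dz": 0, "rx": 0, "ry": 0, "rz": 0},
    {"hand": 0, "dx": 0.0004, "dy": 0, "dz": 0, "rx": 0, "ry": 0, "rz": 0},
    {"hand": 0, "dx": 0, "dy": 0, "dz": 0, "rx": 0, "ry": 0, "rz": 0},
  ],
)

```text
time: 22.78
tcp_pos: [0.5468, -0.0256, 0.0691]
orientation: [0.699, 0.715, -0.003, 0.003]
wrist_force: [-1.1, -17.3, -1.0]
finger_gap: -0.0
finger_force: 8.4
```

Emit:
jog_arm(
  plan=[
    {"hand": 0, "dx": 0.0004, "dy": 0, "dz": 0, "rx": 0, "ry": 0, "rz": 0},
    {"hand": 0, "dx": 0, "dy": 0, "dz": 0, "rx": 0, "ry": 0, "rz": 0},
  ],
)

```text
time: 23.02
tcp_pos: [0.5468, -0.0256, 0.0691]
orientation: [0.699, 0.715, -0.004, 0.004]
wrist_force: [-1.6, -18.3, -1.1]
finger_gap: -0.0001
finger_force: 9.0
```

Emit:
jog_arm(
  plan=[
    {"hand": 0, "dx": 0.0004, "dy": 0, "dz": 0, "rx": 0, "ry": 0, "rz": 0},
    {"hand": 0, "dx": 0, "dy": 0, "dz": 0, "rx": 0, "ry": 0, "rz": 0},
    {"hand": 0, "dx": 0, "dy": 0, "dz": 0, "rx": 0, "ry": 0, "rz": 0},
  ],
)

```text
time: 23.4
tcp_pos: [0.5468, -0.0256, 0.0691]
orientation: [0.699, 0.715, -0.004, 0.004]
wrist_force: [-1.9, -19.1, -1.5]
finger_gap: 0.0002
finger_force: 9.5
```

```bash
python3 -c "
from m import *
go(.548,-.027,.069)
p=eyes.camera('wrist'); C=cloud(p); save(p,'w8.png')
c=C[(abs(C[:,0]-.547)<.03)&(abs(C[:,1]-.05)<.04)]
t=c[(c[:,2]>.09)&(c[:,2]<.097)]; print('can',len(t),cv2.minEnclosingCircle(t[:,:2].astype(np.float32)) if len(t) else 0)
"
```

```text
t 23.4 tcp [ 0.5468 -0.0256  0.0691] F [ -1.9305 -19.0639  -1.5033] q [-0.1669  0.3881  1.8133 -0.0133  0.9384 -0.1829]
turn [-0.0001  0.0109  0.0082] shift(before turn) [-0.0015  0.0011  0.0001] shift after [-0.0014  0.0012  0.0001]
can 7988 ((0.5457378029823303, 0.05196687951683998), 0.01760278269648552)
```

View pics/w8.png

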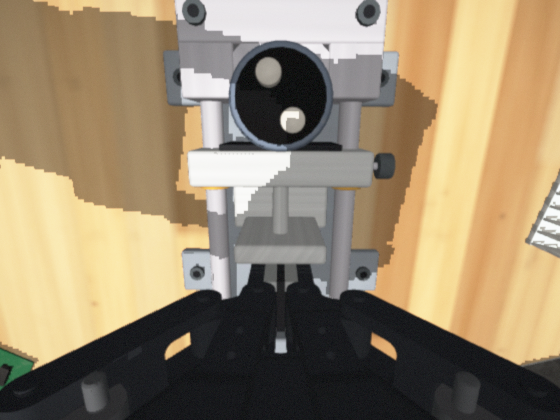

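The can is centred in the vee at about (95,281), upright, with the jaw against it at 19 N. I back off and clear.

Emit:
jog_arm(
  plan=[
    {"hand": 0, "dx": -0.003, "dy": 0, "dz": 0, "rx": 0, "ry": 0, "rz": 0},
    {"hand": 0, "dx": -0.006, "dy": 0, "dz": 0, "rx": 0, "ry": 0, "rz": 0},
    {"hand": 0, "dx": -0.01, "dy": 0, "dz": 0, "rx": 0, "ry": 0, "rz": 0},
    {"hand": 0, "dx": 0, "dy": 0, "dz": -0.02, "rx": 0, "ry": 0, "rz": 0},
    {"hand": 0, "dx": 0, "dy": 0, "dz": -0.04, "rx": 0, "ry": 0, "rz": 0},
    {"hand": 0, "dx": -0.02, "dy": 0, "dz": -0.05, "rx": 0, "ry": 0, "rz": 0},
    {"hand": 0, "dx": -0.02, "dy": 0, "dz": -0.02, "rx": 0, "ry": 0, "rz": 0},
    {"hand": 0, "dx": 0, "dy": 0, "dz": 0, "rx": 0, "ry": 0, "rz": 0},
    {"hand": 0, "dx": 0, "dy": 0, "dz": 0, "rx": 0, "ry": 0, "rz": 0},
  ],
)

```text
time: 24.58
tcp_pos: [0.5468, -0.0776, 0.1977]
orientation: [0.7, 0.714, -0.0, -0.001]
wrist_force: [0.6, 0.5, 0.5]
finger_gap: -0.0002
finger_force: 0.0
```

```bash
python3 -c "
from m import *
go(.548,-.06,.2)
p=eyes.camera('wrist'); C=cloud(p)
c=C[(abs(C[:,0]-.547)<.03)&(abs(C[:,1]-.05)<.04)]
t=c[(c[:,2]>.09)&(c[:,2]<.097)]; print('can',len(t),cv2.minEnclosingCircle(t[:,:2].astype(np.float32)) if len(t) else 0)
m=C[(abs(C[:,0]-.547)<.05)&(C[:,2]>.047)&(C[:,2]<.054)&(C[:,1]>.01)&(C[:,1]<.05)]; print('jaw',m.min(0),np.quantile(m[:,1],.99))
p=eyes.camera('side')
for k in('relay_block','flux_jar'):
  for r in eyes.look_for(p,k)[:1]: print(k,r)
"
```

```text
t 24.575 tcp [ 0.5468 -0.0776  0.1977] F [0.6026 0.4986 0.5441] q [-0.2677  0.2722  1.6247  0.001   1.2474 -0.2878]
turn [-0.0023 -0.0017  0.0041] shift(before turn) [ 0.0176  0.0015 -0.0023] shift after [ 0.0176  0.0015 -0.0023]
can 1918 ((0.546143114566803, 0.05150885507464409), 0.017699286341667175)
jaw [0.5011 0.0101 0.0471] 0.03555864402710613
relay_block {'pixel': [172.4, 374.0], 'conf': 0.93}
flux_jar {'pixel': [252.6, 390.7], 'conf': 0.56}
```

The can is seated and held, and the relay and flux jar haven't moved. I hand in.

```bash
python3 -c "
from bench import robot
print(robot.job_done())"
```

```text
the job is handed in; nothing more can be done
None
```

The can capacitor stands terminals up, centred against both faces of the vee and clamped by a push of about 19 N; the arm is clear, the relay and flux jar are undisturbed, and the job was handed in at about 25 s.

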